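Set a pipette holder to its working angle on the micromanipulator

TASK

Swing the micromanipulator's carrier arm in until it snaps home against its end stop. Then pick up the pipette holder with the pendulum angle gauge clipped on it, rest the groove under its clamp block lightly on the sprung ball stud at the arm's end, and rock it nose down on the ball until the swinging black needle settles on the red set mark. Finish still holding it there on the ball, with the needle steady on the mark, so that a colleague can tighten the clamp (do not let go), and leave the other things on the bench where they are.

Things in the scene. Friction and masses are not known exactly. Their poses are not given: they have to be found in the camera images.
- carrier (a joint): swing angle of the carrier arm about its vertical hinge, rad: 0 along the stand's +y, growing counter-clockwise from above, 1.571 at the end stop (arm along the stand's -x). Hinge friction 0.08 N m. From about 1.15 to 1.4 rad a spring plunger resists with up to 0.7 N m (8 N at the post); beyond that it snaps the arm home and keeps it on the stop
- carrier_hinge (a point): point on the carrier's hinge axis, 115 mm above the bench, on top of the micromanipulator stand; its axes are the stand's (z up, the arm works along -x). The white stand reaches 75 mm from the axis to either side, 125 mm behind (+x), is at most 116 mm high, and is bolted down
- carrier_post (a point): the black upright post on the carrier arm, 14 mm across, by which to swing it: 85 mm from the hinge axis, rising from the arm's top (93 mm above the bench) to 129 mm; this point is on its axis, 12 mm below its top. The arm is an aluminium bar 20 mm wide, 18 mm high. The point turns with the arm (y axis from hinge to post)
- stud: steel ball stud, ball 20 mm across, on the carrier arm 140 mm from the hinge axis, 55 mm beyond the post; origin at the ball's centre, 128 mm above the bench. It is sprung: it gives straight down by up to 8 mm, 1 N to start and 0.5 N per further mm. Neck 10 mm across; the dark collar below it is 23 mm across and reaches 106 mm above the bench
- holder: pipette holder: aluminium clamp block 34 x 60 x 26 mm (x, y, z), on it a round black pendulum gauge (76 mm across, 22 mm thick, white dial facing +x), on top a black grip; 131 mm high, 0.2 to 0.4 kg. Origin: centre of the underside, z up, stands upright at the start. Steel tube along y at 17 mm height, black nose ends at +96 mm, tail at -55 mm
- holder_grip (a point): point on the black grip, 118 mm above the underside. The grip is 20 mm thick along the holder's x (the way to close the fingers), 24 mm wide along y, and rises from the gauge's rim (98 mm above the underside) to 131 mm
- holder_seat (a point): point on the holder's z axis, 7 mm below the underside. A groove 14 mm wide and 7 mm deep crosses the middle of the underside along the holder's x. The ball seats in its two edges with its centre on this point, so that the holder rocks about the ball's centre
- set_hand (a joint): angle of the red set mark on the dial about the gauge's centre (60 mm above the underside), rad: 0 straight towards the underside, positive towards the nose (+y). It stays as set, between about 0.28 and 0.6, different each time. The needle reaches it when the nose is tipped down by this angle
- needle (a joint): angle of the black pendulum needle on the dial, counted as for the red mark. It hangs plumb: 0 with the holder upright, growing by the angle by which the nose is tipped down; it swings for about a second after a move
- needle_tip (a point): tip of the needle, 28 mm from the gauge's centre, 14 mm in front of the gauge's middle plane; its -z axis runs along the needle from centre to tip
- set_hand_tip (a point): outer end of the red set mark, 33 mm from the gauge's centre; the mark is 4.5 mm wide; its -z axis runs from the centre to the mark
- tube_block: aluminium tube-warming block 70 x 100 x 60 mm with three short glass tubes standing in it (108 mm high over all); bystander; origin under its centre
- tube_rack: white drilled tube rack 75 x 115 x 55 mm; bystander; origin under its centre
- glass_jar: ribbed glass jar with a knobbed lid, 112 mm across, 144 mm high; bystander; origin under its centre
- dishes: stack of three clear culture dishes, 63 mm across, 39 mm high; bystander; origin under its centre
- oil_bottle: small amber bottle, 40 mm across, 85 mm high; bystander; origin under its centre
- hex_driver: red-handled hand driver lying on the bench, 160 mm long; bystander; origin under its centre
- tip_box: blue pipette-tip box 85 x 120 x 72 mm; bystander; origin under its centre
Not all that is in view belongs to the job. Leave any purple or yellow look-alike of the part that bears carrier alone.

How it is judged:
On the way, in this order (a step that is already met when the one before it is completed fails the run):
1. the carrier arm has been swung in and sits on its end stop (value of joint carrier above 1.53 rad), for 0.3 s.
2. the holder, in the fingers, rests with its groove on the ball stud (distance between holder_seat and stud below 0.006 m and contact force between holder and stud above 0.3 N and height (world z) of holder_grip above 0.17 m and contact force between the fingers and holder above 2 N), for 0.2 s.
At the end, for the whole second after the job is handed in: The carrier arm is on its end stop (within 0.04 rad); the holder is still gripped in the fingers, at rest, clear of the bench, its groove on the ball (seat point within 6 mm of the ball's centre, contact force over 0.3 N); the needle is steady within 0.06 rad (3.4 degrees) of the red set mark (all of step 2 and value of joint carrier above 1.53 rad and angle between the z axis of needle_tip and the z axis of set_hand_tip, either way round below 0.06 rad and velocity of joint needle between -0.4 and 0.4 rad/s and linear speed of holder below 0.02 m/s); the arm keeps its last pose, push and grip.
It fails at once if the ball stud is pressed with more than 20 N (contact force between holder and stud above 20 N).
It fails at once if another thing on the bench is shifted by more than 20 mm (distance of any of tube_block, tube_rack, glass_jar, dishes, oil_bottle, hex_driver, tip_box from where it was at the start of the episode above 0.02 m).
It also fails if it takes over 61 s, if anything falls off the work surface, if the arm or the gripper's body presses on something with over 40 N, if the wrist force passes 120 N, or if a joint passes its speed limit or range.

ROBOT

A 6-joint arm with a two-finger parallel gripper is mounted at the origin on the work surface. World frame = base frame: x ahead of the robot, y to its left, z up, the work surface at z = 0. Lengths are in m, angles in rad, forces in N, time in s.
With the tool pointing down it reaches from about 0.425 to 0.925 m from the base axis. Payload 12.5 kg.
Tool frame: the origin (TCP) lies on the centre line of the jaws, within the pads' length; the fingertips stand 17 mm ahead of it and the grasp point (between the pads) lies 2 mm behind it; z points along the fingers, y is the line along which they close (so a half turn about z gives the same grasp; the last joint's range is limited). The gripper opens to 85 mm and grips with 20 to 120 N. Pads are 22 mm wide; open, the fingers measure 114 mm over their backs; the gripper's body (76 mm by 85 mm) begins 54 mm behind the grasp point. The pads swing forward as they close: fully open they stand 13 mm farther back than shut.
Start: joints at [1.002, 0.491, 1.559, -0, 1.092, -0.106], TCP at [0.279, 0.559, 0.248] pointing down, gripper open.
Joint ranges: [-3.1, 3.1], [-0.84, 2.19], [0.05, 2.79], [-1.13, 4.28], [0.06, 2.93], [-2.69, 2.69]. Speed limits (rad/s): [2.22, 2.22, 2.79, 3.14, 3.14, 3.14].

INTERFACE

Orientations are given as a unit quaternion [w, x, y, z].
In Python, from plant import arm, snapshot, job gives the robot as it stands.
- The arm moves only by the tool carry_out, never from a script. Its argument "moves" is a list of rows, each an object with "slide": the shift along the tool's x, y, z in cm, a list of three; "rotation": the turn, a rotation vector about the tool's x, y, z in degrees, a list of three; "jaw": the opening, from -1 (shut) to 1 (fully open). In form: [{"slide": [tx, ty, tz], "rotation": [rx, ry, rz], "jaw": jaw}, ...]. A call has 1 to 20 rows; each row is the pose to reach, as a shift and turn from the pose commanded when the call began, along the tool's axes at that moment; what a row does not reach only later rows make up. A row lasts 1/12 s, in which the tool goes at most 41.7 mm and 7.16 degrees, less where a joint would pass 70% of its speed; a pose out of reach is approached as far as the arm can. A call with a gripper value outside its range is refused whole. The fingers move at their own pace and stop on an object; "force" is the grip in N (left out, the last holds). Time passes only in rows, so rows that repeat a pose let the fingers close. It gives the time, the measured TCP pose, the force, the opening and the grip force at its end, in the units of the state.
- arm.get_obs(): the state, without advancing time (a new reading comes with each control period).
- snapshot(name): name is "scene" or "side" or "wrist"; returns a dict with "color" (400x640x3 uint8, red, green, blue), "depth" (400x640 float32, m along the optical axis (not along the pixel's ray), 0 where there is no reading), "fx", "fy", "cx", "cy" (pixels), "world_from_camera" (4x4, takes a point from camera to world coordinates); the wrist camera has in their place "tool_from_camera" (4x4, takes a point from camera to tool coordinates, whose origin is the TCP and whose axes are the flange's). Camera axes: x right, y down, z forward; pixel columns grow to the right and rows downward; lengths in m; the calibration is good to about 2 mm. A picture is of the moment at which its call begins: read the wrist's pose just before it.
- job.close_job(): hands the job in; it is judged then, once.
The state is a dict: "time": time; "qpos": joint angles; "joint_velocities": joint speeds; "joint_efforts": joint torques, N m; "tool_pos": TCP position; "eef_rot": TCP orientation; "ft_force": force on the tool from outside, world axes, zero at the start; "wrist_torque": the same for the moment, N m; "grip_width": finger opening in m; "grip_force": force on a finger pad.
Only numpy, scipy, OpenCV 4.12 (cv2) and the standard library are available. Lean on these libraries where they do the work, as an engineer would, in place of code of your own. Each camera call takes 0.05 s, during which the arm holds its last target. There are 200 camera calls.

## Working session

There is one attempt and no reset: what is moved stays moved. The work goes in short steps, Python scripts to look and compute and a tool call to move; the robot and the scene stay as the last step left them, time stands still between calls to the robot, and variables do not carry over. Pictures are saved under pics/ and viewed, at most 10 in all, crops included, and the job is handed in when it is done.

Besides the shell and the picture viewer there is one more tool, called after "Request:" as name(argument=value, ...) on one line, values as JSON. carry_out: Moves the arm, as the interface text tells. Its arguments: {"type":"object","properties":{"moves":{"type":"array"},"force":{"type":"number"}},"required":["moves"]}

```bash
mkdir -p pics; ls
python3 - <<'E'
from plant import arm,snapshot
import cv2,numpy as np
o=arm.get_obs()
for k,v in o.items(): print(k,np.round(v,3))
for n in("scene","side"):
    s=snapshot(n); np.savez(f"{n}0.npz",**s)
    cv2.imwrite(f"pics/{n}0.png",s["color"][:,:,::-1]); print(n,s["fx"],np.round(s["world_from_camera"],3).tolist())
E
```

```text
pics
time 0.0
qpos [ 1.002  0.492  1.559 -0.     1.092 -0.106]
joint_velocities [-0.     0.001 -0.001  0.    -0.     0.001]
joint_efforts [ 0.0000e+00 -6.1844e+01 -2.6159e+01 -0.0000e+00  4.0000e-03 -0.0000e+00]
tool_pos [0.279 0.559 0.248]
eef_rot [-0.     0.229  0.973 -0.001]
ft_force [-0.655  0.157 -0.328]
wrist_torque [-0.073 -0.05  -0.025]
grip_force 0.0
grip_width 0.085
scene 439.14616294233457 [[-0.865, 0.323, -0.384, 1.049], [0.502, 0.547, -0.67, 1.095], [-0.006, -0.772, -0.636, 1.061], [0.0, 0.0, 0.0, 1.0]]
side 411.78880579698455 [[0.976, -0.116, 0.183, 0.241], [-0.217, -0.498, 0.84, -0.909], [-0.007, -0.86, -0.511, 0.74], [0.0, 0.0, 0.0, 1.0]]
```

View pics/scene0.png

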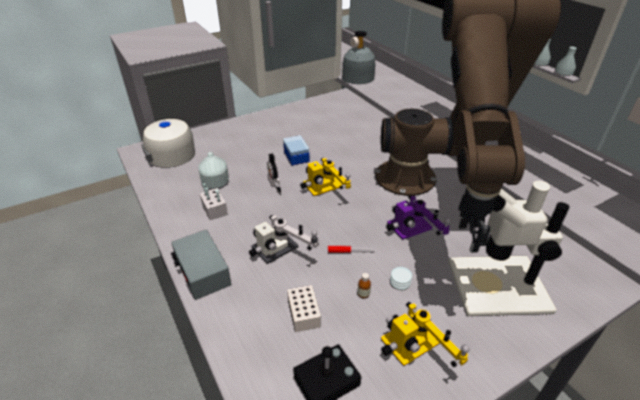

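View pics/side0.png

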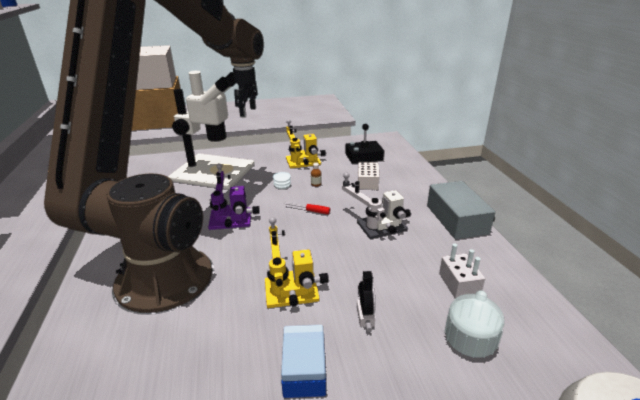

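The white stand is at scene (280,240) and side (382,210), with its arm running towards the ball at scene (313,240). The holder is at scene (272,170) and side (367,300). The yellow and purple stands are look-alikes. I'll enlarge these areas in one montage.

```bash
cat > h.py <<'E'
import numpy as np,cv2
def W(s,u,v,z=None):
    u,v=np.asarray(u,float),np.asarray(v,float)
    z=s["depth"][v.astype(int),u.astype(int)] if z is None else z
    p=np.stack([(u-s["cx"])/s["fx"]*z,(v-s["cy"])/s["fy"]*z,z,np.ones_like(u)],-1)
    return (p@s["world_from_camera"].T)[...,:3]
def P(s,X):
    c=(np.linalg.inv(s["world_from_camera"])@np.r_[X,1])[:3]
    return s["cx"]+s["fx"]*c[0]/c[2],s["cy"]+s["fy"]*c[1]/c[2]
def cloud(s):
    v,u=np.mgrid[:400,:640]; return W(s,u,v)
def tri(s1,p1,s2,p2):
    A=[];b=[]
    for s,p in((s1,p1),(s2,p2)):
        T=s["world_from_camera"];d=T[:3,:3]@np.array([(p[0]-s["cx"])/s["fx"],(p[1]-s["cy"])/s["fy"],1]);d/=np.linalg.norm(d)
        M=np.eye(3)-np.outer(d,d);A.append(M);b.append(M@T[:3,3])
    return np.linalg.lstsq(np.vstack(A),np.hstack(b),rcond=None)[0]
E
python3 - <<'E'
from h import *
a=np.load("scene0.npz");b=np.load("side0.npz")
def c(s,x,y):
    k=s["color"][y:y+60,x:x+80,::-1]; k=cv2.resize(k,(400,300),interpolation=cv2.INTER_CUBIC)
    cv2.putText(k,f"{x},{y} x5",(5,15),0,.5,(0,0,255),1);return k
cv2.imwrite("pics/m.png",np.vstack([np.hstack([c(a,245,205),c(b,335,170)]),np.hstack([c(a,240,145),c(b,325,268)])]))
for n,s in(("scene",a),("side",b)):
    C=cloud(s)
    x0,y0,x1,y1=((255,150,290,200) if n=="scene" else (350,265,385,335))
    R=C[y0:y1,x0:x1].reshape(-1,3);D=s["depth"][y0:y1,x0:x1].ravel();R=R[(D>0)&(R[:,2]>.01)]
    print(n,"holder",len(R),R.min(0),R.max(0),R.mean(0))
    q=R[R[:,2]>.10];print(" grip",len(q),q.mean(0),q.min(0),q.max(0))
E
```

```text
scene holder 358 [ 0.34772946 -0.41885861  0.01005806] [ 0.50445451 -0.15349974  0.13735723] [ 0.47066937 -0.24644411  0.06029902]
 grip 62 [ 0.48365724 -0.24262573  0.11902693] [ 0.47164351 -0.26271692  0.10005298] [ 0.49541223 -0.23347721  0.13735723]
side holder 824 [ 0.45946628 -0.30689811  0.01048794] [ 0.49584685 -0.15919276  0.13137324] [ 0.47640968 -0.26754262  0.06675205]
 grip 163 [ 0.47934728 -0.257252    0.12075505] [ 0.46993343 -0.26630481  0.10068844] [ 0.49203779 -0.23722995  0.13137324]
```

View pics/m.png

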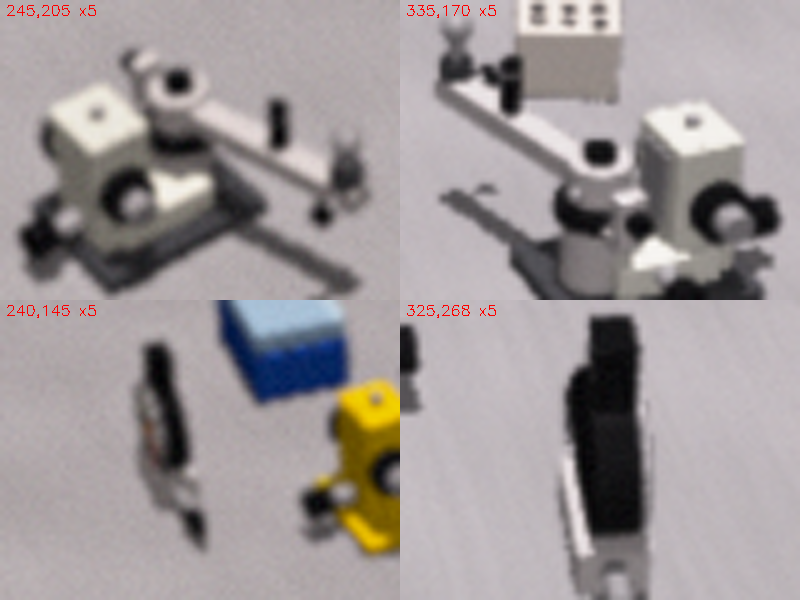

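Run:
```python
from h import *
a=np.load("scene0.npz");b=np.load("side0.npz")
def t(n,p,q): print(n,np.round(tri(a,p,b,q),4), "depth",np.round(W(a,*p),3),np.round(W(b,*q),3))
f=lambda x,y,X,Y,:(X+x/5-.4,Y+y/5-.4)
S=lambda x,y:f(x,y,245,205)
D=lambda x,y:f(x-400,y,335,170)
t("hinge",S(178,80),D(600,150)); t("posttop",S(278,102),D(511,62)); t("ball",S(347,142),D(458,33))
t("bodytop",S(97,115),D(691,123))
S=lambda x,y:f(x,y,240,145-60); D=lambda x,y:f(x-400,y,325,268-60)
t("griptop",S(155,350),D(610,325)); t("nose",S(203,540),D(617,590))
# holder yaw from side & scene clouds
for n,s,(x0,y0,x1,y1) in(("scene",a,(255,150,290,200)),("side",b,(350,265,385,335))):
    C=cloud(s)[y0:y1,x0:x1].reshape(-1,3); C=C[(abs(C[:,0]-.478)<.04)&(abs(C[:,1]+.25)<.13)]
    for lo,hi in((.01,.026),(.03,.095),(.1,.135)):
        q=C[(C[:,2]>lo)&(C[:,2]<hi)]
        print(n,lo,len(q),np.round(np.percentile(q,[3,50,97],0),3).tolist(), np.polyfit(q[:,1],q[:,0],1)[0])
    top=C[C[:,2]>.124];print("top",len(top),top.mean(0))
```

```text
hinge [0.6119 0.0909 0.1032] depth [0.612 0.095 0.107] [0.613 0.09  0.103]
posttop [0.5778 0.1672 0.1271] depth [0.578 0.172 0.132] [0.579 0.165 0.128]
ball [0.5573 0.2186 0.1237] depth [0.558 0.224 0.129] [0.556 0.207 0.129]
bodytop [0.6736 0.1004 0.1081] depth [0.673 0.102 0.109] [0.673 0.099 0.109]
griptop [ 0.4808 -0.247   0.1304] depth [ 0.485 -0.24   0.136] [ 0.481 -0.246  0.129]
nose [ 0.4788 -0.2316 -0.0494] depth [ 0.486 -0.171 -0.004] [ 0.472 -0.299  0.022]
scene 0.01 68 [[0.475, -0.271, 0.012], [0.494, -0.216, 0.021], [0.502, -0.156, 0.026]] 0.021587891852162693
scene 0.03 138 [[0.475, -0.282, 0.033], [0.49, -0.223, 0.068], [0.499, -0.21, 0.093]] -0.0459211087869378
scene 0.1 60 [[0.472, -0.259, 0.101], [0.485, -0.24, 0.118], [0.493, -0.234, 0.133]] -0.023971384504060073
top 25 [ 0.48280648 -0.24576761  0.13074438]
side 0.01 233 [[0.461, -0.306, 0.011], [0.472, -0.279, 0.021], [0.492, -0.174, 0.026]] 0.038075314415101084
side 0.03 386 [[0.466, -0.29, 0.038], [0.475, -0.278, 0.074], [0.49, -0.226, 0.094]] -0.08413149296779301
side 0.1 163 [[0.47, -0.265, 0.102], [0.479, -0.261, 0.124], [0.489, -0.242, 0.131]] 0.0008800016648646176
top 84 [ 0.48031713 -0.25334613  0.12872471]
```

The two views agree: hinge about (0.612, 0.091), post (0.578, 0.167), ball (0.557, 0.218), grip (0.481, -0.247). I'll plan the approach to the post with the jaws straddling it along the swing tangent.

```bash
cat >> h.py <<'E'
from scipy.spatial.transform import Rotation as R
def rq(q): return R.from_quat([q[1],q[2],q[3],q[0]])
def down(yaw):  # tool y axis at world angle yaw (deg), z down
    a=np.radians(yaw);y=np.array([np.cos(a),np.sin(a),0]);z=np.array([0,0,-1.]);return R.from_matrix(np.c_[np.cross(y,z),y,z])
def rel(p0,R0,p,Rt):
    return np.round(R0.inv().apply(np.array(p)-p0)*100,2).tolist(),np.round((R0.inv()*Rt).as_rotvec(degrees=True),1).tolist()
def now():
    from plant import arm
    o=arm.get_obs(); return o,np.array(o["tool_pos"]),rq(o["eef_rot"])
E
python3 - <<'E'
from h import *
o,p0,R0=now(); post=np.array([.578,.167])
print(rel(p0,R0,[*post,.25],down(23.5)),rel(p0,R0,[*post,.115],down(23.5)))
H=np.array([.612,.091])
for n in("scene","side"):
    C=cloud(np.load(n+"0.npz"));m=(C[...,2]>.095)&(C[...,2]<.125)&(np.hypot(C[...,0]-.674,C[...,1]-.1)<.045);q=C[m]
    print(n,len(q),q.min(0),q.max(0)); r=cv2.minAreaRect((q[:,:2]*1000).astype(np.float32)); print(r)
E
```

```text
([-44.27, -21.73, -0.2], [-0.1, 0.0, 40.0]) ([-44.27, -21.72, 13.3], [-0.1, 0.0, 40.0])
scene 219 [0.630893   0.06922803 0.09528037] [0.70039142 0.13452521 0.12023901]
((664.569580078125, 100.39089965820312), (68.70391082763672, 57.60016632080078), 10.978395462036133)
side 202 [0.62989346 0.06428648 0.09505124] [0.69788649 0.12467975 0.11499799]
((663.032470703125, 95.2175521850586), (64.732177734375, 61.68843078613281), 9.521240234375)
```

Request:
carry_out(moves=[{"slide": [-44.27, -21.73, -0.2], "rotation": [0, 0, 40], "jaw": 0.06}, {"slide": [-44.27, -21.73, -0.2], "rotation": [0, 0, 40], "jaw": 0.06}, {"slide": [-44.27, -21.73, -0.2], "rotation": [0, 0, 40], "jaw": 0.06}, {"slide": [-44.27, -21.73, -0.2], "rotation": [0, 0, 40], "jaw": 0.06}, {"slide": [-44.27, -21.73, -0.2], "rotation": [0, 0, 40], "jaw": 0.06}, {"slide": [-44.27, -21.73, -0.2], "rotation": [0, 0, 40], "jaw": 0.06}, {"slide": [-44.27, -21.73, -0.2], "rotation": [0, 0, 40], "jaw": 0.06}, {"slide": [-44.27, -21.73, -0.2], "rotation": [0, 0, 40], "jaw": 0.06}, {"slide": [-44.27, -21.73, -0.2], "rotation": [0, 0, 40], "jaw": 0.06}, {"slide": [-44.27, -21.73, -0.2], "rotation": [0, 0, 40], "jaw": 0.06}, {"slide": [-44.27, -21.73, -0.2], "rotation": [0, 0, 40], "jaw": 0.06}, {"slide": [-44.27, -21.73, -0.2], "rotation": [0, 0, 40], "jaw": 0.06}, {"slide": [-44.27, -21.73, -0.2], "rotation": [0, 0, 40], "jaw": 0.06}, {"slide": [-44.27, -21.73, -0.2], "rotation": [0, 0, 40], "jaw": 0.06}, {"slide": [-44.27, -21.73, -0.2], "rotation": [0, 0, 40], "jaw": 0.06}, {"slide": [-44.27, -21.73, -0.2], "rotation": [0, 0, 40], "jaw": 0.06}])

```text
time: 1.43
tool_pos: [0.5775, 0.168, 0.2502]
eef_rot: [-0.0, 0.548, 0.836, -0.0]
ft_force: [-0.0, 0.1, 0.8]
grip_width: 0.0452
grip_force: 0.0
```

Run:
```python
from h import *
from plant import snapshot
o,p,Rr=now(); s=snapshot("wrist"); np.savez("w1.npz",**s)
print(o["time"],p,o["qpos"],o["grip_width"]); print(np.round(s["tool_from_camera"],3).tolist(),s["fx"],s["fy"],s["cx"],s["cy"])
# expected pixels of post top, ball
for X in([.578,.167,.129],[.557,.218,.138],[.612,.091,.115]):
    c=np.linalg.inv(s["tool_from_camera"])@np.r_[Rr.inv().apply(np.array(X)-p),1]; print(X,s["cx"]+s["fx"]*c[0]/c[2],s["cy"]+s["fy"]*c[1]/c[2])
cv2.imwrite("pics/w1.png",s["color"][:,:,::-1])
```

```text
1.4333 [0.57748055 0.16804614 0.25023549] [ 1.73316197e-01  4.55479973e-01  1.61641247e+00  2.01567478e-04
  1.07006359e+00 -2.37642851e-01] 0.04515291282585111
[[-0.0, -0.947, -0.322, 0.084], [1.0, -0.0, -0.0, 0.001], [0.0, -0.322, 0.947, -0.126], [0.0, 0.0, 0.0, 1.0]] 317.89160847281977 317.89160847281977 324.4203490470356 204.98571057236094
[0.578, 0.167, 0.129] 323.22096608619813 206.21730513457166
[0.557, 0.218, 0.138] 324.5707193692616 139.68345654725607
[0.612, 0.091, 0.115] 324.27269278645696 284.41721999861113
```

View pics/w1.png

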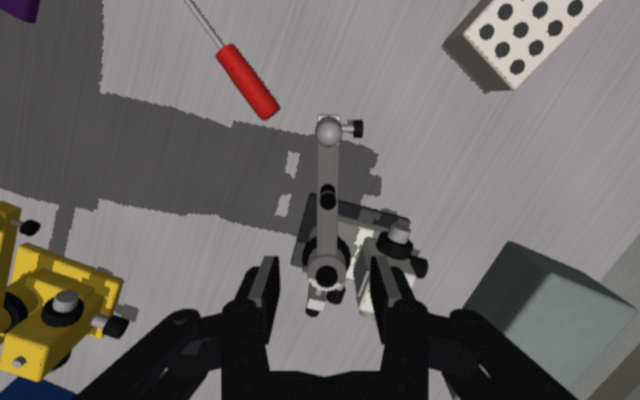

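The wrist view has the ball at (328,128), the post at about (328,192) and the hinge at (326,274), offset a little along the arm from my prediction. I'll check with the depth.

```bash
cat >> h.py <<'E'
def Ww(s,p,Rr,u,v):
    u,v=np.asarray(u),np.asarray(v);z=s["depth"][v,u];c=np.stack([(u-s["cx"])/s["fx"]*z,(v-s["cy"])/s["fy"]*z,z,np.ones_like(z)],-1)
    return Rr.apply((c@s["tool_from_camera"].T)[...,:3].reshape(-1,3)).reshape(*u.shape,3)+p
E
python3 - <<'E'
from h import *
o,p,Rr=now();s=np.load("w1.npz")
v,u=np.mgrid[:400,:640];C=Ww(s,p,Rr,u,v)
for n,(x0,x1,y0,y1),lo in(("post",(312,345,170,215),.118),("ball",(310,348,110,150),.118),("hinge",(310,342,255,295),.105)):
    q=C[y0:y1,x0:x1].reshape(-1,3);q=q[q[:,2]>lo];print(n,len(q),q.min(0),q.max(0),np.median(q,0))
E
```

```text
post 275 [0.54498848 0.16549029 0.11846308] [0.58648094 0.2457178  0.37620615] [0.57902822 0.17399414 0.12896862]
ball 554 [0.54498848 0.21333707 0.12831206] [0.56810762 0.2457178  0.37620615] [0.55780099 0.22378863 0.13550484]
hinge 361 [0.54498848 0.08339274 0.10508883] [0.62341859 0.2457178  0.37620615] [0.61245877 0.09502876 0.1070949 ]
```

Run:
```python
from h import *
o,p0,R0=now();H=np.array([.6125,.0945])
f=lambda t,z:([*(H+.085*np.array([np.cos(np.radians(t)),np.sin(np.radians(t))])),z],down(t-90))
print(rel(p0,R0,*f(113.2,.25)),rel(p0,R0,*f(113.2,.115)))
p1,R1=f(113.2,.115)
for t in [*np.arange(118,198.1,5),190]:print(t,rel(np.array(p1),R1,*f(t,.115)))
print(rel(np.array(p1),R1,*f(190,.25)))
```

```text
([0.34, 0.32, 0.03], [-0.0, -0.0, 0.4]) ([0.34, 0.32, 13.53], [-0.0, -0.0, 0.4])
118.0 ([-0.03, -0.71, 0.0], [0.0, 0.0, -4.8])
123.0 ([-0.12, -1.45, 0.0], [0.0, 0.0, -9.8])
128.0 ([-0.28, -2.17, 0.0], [0.0, 0.0, -14.8])
133.0 ([-0.5, -2.88, 0.0], [0.0, 0.0, -19.8])
138.0 ([-0.78, -3.57, 0.0], [0.0, 0.0, -24.8])
143.0 ([-1.12, -4.22, 0.0], [0.0, 0.0, -29.8])
148.0 ([-1.52, -4.85, 0.0], [0.0, 0.0, -34.8])
153.0 ([-1.97, -5.44, 0.0], [0.0, 0.0, -39.8])
158.0 ([-2.47, -5.99, 0.0], [0.0, 0.0, -44.8])
163.0 ([-3.01, -6.49, 0.0], [0.0, 0.0, -49.8])
168.0 ([-3.6, -6.95, 0.0], [0.0, 0.0, -54.8])
173.0 ([-4.22, -7.35, 0.0], [0.0, 0.0, -59.8])
178.0 ([-4.88, -7.69, 0.0], [0.0, 0.0, -64.8])
183.0 ([-5.56, -7.98, 0.0], [0.0, 0.0, -69.8])
188.0 ([-6.27, -8.2, 0.0], [0.0, 0.0, -74.8])
193.0 ([-6.99, -8.37, 0.0], [0.0, 0.0, -79.8])
198.0 ([-7.73, -8.47, 0.0], [0.0, 0.0, -84.8])
190 ([-6.56, -8.28, 0.0], [0.0, 0.0, -76.8])
([-6.56, -8.28, -13.5], [0.0, 0.0, -76.8])
```

Request:
carry_out(moves=[{"slide": [0.35, 0.3, 2], "rotation": [0, 0, 0.4], "jaw": 0.06}, {"slide": [0.35, 0.3, 6], "rotation": [0, 0, 0.4], "jaw": 0.06}, {"slide": [0.35, 0.3, 10], "rotation": [0, 0, 0.4], "jaw": 0.06}, {"slide": [0.35, 0.3, 13.5], "rotation": [0, 0, 0.4], "jaw": 0.06}, {"slide": [0.35, 0.3, 13.5], "rotation": [0, 0, 0.4], "jaw": 0.06}, {"slide": [0.35, 0.3, 13.5], "rotation": [0, 0, 0.4], "jaw": 0.06}])

```text
time: 1.98
tool_pos: [0.5788, 0.1724, 0.1148]
eef_rot: [-0.001, 0.551, 0.835, -0.001]
ft_force: [-0.5, 0.5, 0.9]
grip_width: 0.0454
grip_force: 0.0
```

Request:
carry_out(moves=[{"slide": [-0.03, -0.71, 0], "rotation": [0, 0, -4.8], "jaw": 0.06}, {"slide": [-0.12, -1.45, 0], "rotation": [0, 0, -9.8], "jaw": 0.06}, {"slide": [-0.28, -2.17, 0], "rotation": [0, 0, -14.8], "jaw": 0.06}, {"slide": [-0.5, -2.88, 0], "rotation": [0, 0, -19.8], "jaw": 0.06}, {"slide": [-0.78, -3.57, 0], "rotation": [0, 0, -24.8], "jaw": 0.06}, {"slide": [-1.12, -4.22, 0], "rotation": [0, 0, -29.8], "jaw": 0.06}, {"slide": [-1.52, -4.85, 0], "rotation": [0, 0, -34.8], "jaw": 0.06}, {"slide": [-1.97, -5.44, 0], "rotation": [0, 0, -39.8], "jaw": 0.06}, {"slide": [-2.47, -5.99, 0], "rotation": [0, 0, -44.8], "jaw": 0.06}, {"slide": [-3.01, -6.49, 0], "rotation": [0, 0, -49.8], "jaw": 0.06}, {"slide": [-3.6, -6.95, 0], "rotation": [0, 0, -54.8], "jaw": 0.06}, {"slide": [-4.22, -7.35, 0], "rotation": [0, 0, -59.8], "jaw": 0.06}, {"slide": [-4.88, -7.69, 0], "rotation": [0, 0, -64.8], "jaw": 0.06}, {"slide": [-5.56, -7.98, 0], "rotation": [0, 0, -69.8], "jaw": 0.06}, {"slide": [-6.27, -8.2, 0], "rotation": [0, 0, -74.8], "jaw": 0.06}, {"slide": [-6.99, -8.37, 0], "rotation": [0, 0, -79.8], "jaw": 0.06}, {"slide": [-7.5, -8.44, 0], "rotation": [0, 0, -83], "jaw": 0.06}, {"slide": [-7.5, -8.44, 0], "rotation": [0, 0, -83], "jaw": 0.06}])

```text
time: 3.48
tool_pos: [0.5326, 0.0693, 0.1182]
eef_rot: [0.002, -0.141, 0.99, -0.0]
ft_force: [0.3, 0.7, -0.5]
grip_width: 0.0453
grip_force: 0.0
```

Run:
```python
from h import *
from plant import snapshot
o,p,Rr=now();s=snapshot("scene"); np.savez("s2.npz",**s); print(o["time"],p,o["ft_force"])
C=cloud(s)
m=(C[...,2]>.12)&(C[...,2]<.145)&(np.hypot(C[...,0]-.474,C[...,1]-.07)<.04);q=C[m];print(len(q),np.median(q,0) if len(q) else 0)
cv2.imwrite("pics/s2.png",cv2.resize(s["color"][150:300,200:400,::-1],(800,600),interpolation=cv2.INTER_CUBIC))
```

```text
3.4833 [0.53263739 0.06934587 0.11817268] [ 0.32047681  0.67074198 -0.46066816]
17 [0.47502985 0.08040985 0.1329038 ]
```

View pics/s2.png

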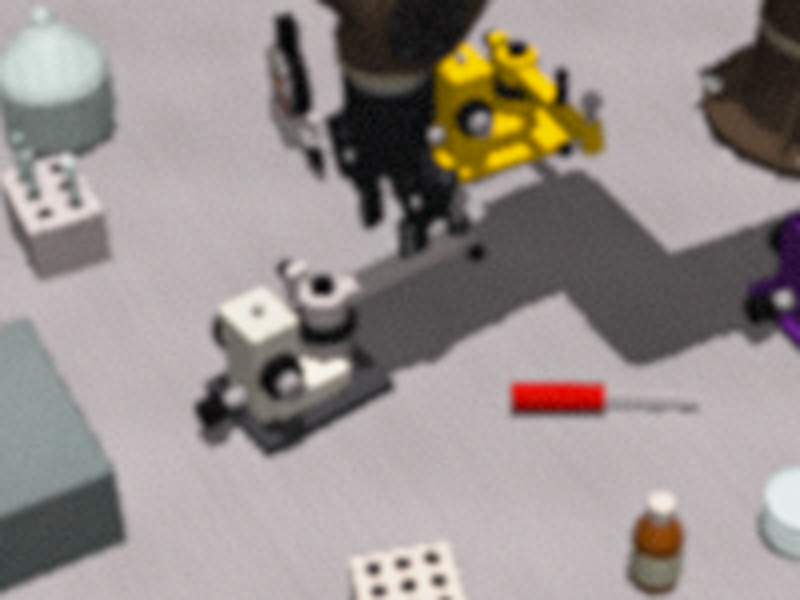

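The arm lies along the stand's -x, towards crop (470,250), so it looks home. Next I back off, lift, and measure the final ball position with the wrist camera.

Run:
```python
from h import *
o,p0,R0=now();H=np.array([.6125,.0945])
f=lambda t,z:([*(H+.085*np.array([np.cos(np.radians(t)),np.sin(np.radians(t))])),z],down(t-90))
print(o["qpos"]);print(rel(p0,R0,*f(190,.118)),rel(p0,R0,*f(190,.25)))
C=cloud(np.load("side0.npz"));m=(C[...,2]>.08)&(C[...,0]>.25)&(C[...,0]<.45)&(abs(C[...,1]+.15)<.15);q=C[m];print(np.percentile(q,[1,99],0),q.max(0))
```

```text
[ 6.98426037e-03  5.41234749e-01  1.90693499e+00  1.59419585e-04
  6.89333479e-01 -1.84345781e+00]
([0.07, 1.07, -0.02], [-0.0, 0.2, 6.0]) ([0.01, 1.06, -13.22], [-0.0, 0.2, 6.0])
[[ 0.27440069 -0.18616702  0.08037614]
 [ 0.37559322 -0.01668283  0.12684449]] [ 0.3776322  -0.00044354  0.12936277]
```

Request:
carry_out(moves=[{"slide": [0.05, 0.6, 0], "rotation": [0, 0, 3], "jaw": 0.06}, {"slide": [0.05, 1.05, 0], "rotation": [0, 0, 6], "jaw": 0.06}, {"slide": [0.05, 1.05, -2], "rotation": [0, 0, 6], "jaw": 0.06}, {"slide": [0.05, 1.05, -6], "rotation": [0, 0, 6], "jaw": 0.06}, {"slide": [0.05, 1.05, -10], "rotation": [0, 0, 6], "jaw": 0.06}, {"slide": [0.05, 1.05, -13.2], "rotation": [0, 0, 6], "jaw": 0.06}, {"slide": [0.05, 1.05, -13.2], "rotation": [0, 0, 6], "jaw": 0.06}, {"slide": [0.05, 1.05, -13.2], "rotation": [0, 0, 6], "jaw": 0.06}])

```text
time: 4.2
tool_pos: [0.5283, 0.08, 0.2502]
eef_rot: [0.003, -0.087, 0.996, -0.0]
ft_force: [-0.6, 0.6, -0.5]
grip_width: 0.0452
grip_force: 0.0
```

Run:
```python
from h import *
from plant import snapshot
o,p,Rr=now();s=snapshot("wrist");np.savez("w2.npz",**s);print(o["time"],p)
v,u=np.mgrid[:400,:640];C=Ww(s,p,Rr,u,v)
ok=(s["depth"]>0)
for n,c,lo,hi in(("post",(.529,.08),.118,.14),("ball",(.474,.07),.128,.145),("hinge",(.6125,.0945),.105,.12)):
    q=C[ok&(np.hypot(C[...,0]-c[0],C[...,1]-c[1])<.03)&(C[...,2]>lo)&(C[...,2]<hi)];print(n,len(q),q.min(0),q.max(0),np.median(q,0))
# plan view pose of holder dial
y=np.array([0,-1.,0]);z=np.array([-.44,0,-.898]);x=np.cross(y,z);Rv=R.from_matrix(np.c_[x,y,z]);print(x)
pv=np.array([.562,-.25,.182])
print("above",rel(p,Rr,[.562,-.25,.25],down(-90+1)), "view from above",rel(np.array([.562,-.25,.25]),down(-89),pv,Rv))
```

```text
4.2 [0.5283079  0.08001223 0.25024808]
post 267 [0.52111214 0.07477554 0.11863822] [0.53495156 0.08847889 0.13034872] [0.52666146 0.08142757 0.12878384]
ball 544 [0.46397876 0.06477502 0.12829338] [0.48356487 0.08448297 0.13923963] [0.47298357 0.07428657 0.13532453]
hinge 344 [0.6013011  0.08262711 0.10508125] [0.62291057 0.10420877 0.10871674] [0.61177548 0.0932692  0.10698677]
[ 0.898  0.    -0.44 ]
above ([2.42, -33.08, 0.03], [-0.5, -0.0, -171.0]) view from above ([0.0, 0.0, 6.8], [0.2, -26.1, 1.0])
```

Request:
carry_out(moves=[{"slide": [2.4, -33, 0], "rotation": [0, 0, 120], "jaw": 0.06}, {"slide": [2.4, -33, 0], "rotation": [0, 0, 120], "jaw": 0.06}, {"slide": [2.4, -33, 0], "rotation": [0, 0, 120], "jaw": 0.06}, {"slide": [2.4, -33, 0], "rotation": [0, 0, 120], "jaw": 0.06}, {"slide": [2.4, -33, 0], "rotation": [0, 0, 120], "jaw": 0.06}, {"slide": [2.4, -33, 0], "rotation": [0, 0, 120], "jaw": 0.06}, {"slide": [2.4, -33, 0], "rotation": [0, 0, 120], "jaw": 0.06}, {"slide": [2.4, -33, 0], "rotation": [0, 0, 120], "jaw": 0.06}, {"slide": [2.4, -33, 0], "rotation": [0, 0, 120], "jaw": 0.06}, {"slide": [2.4, -33, 0], "rotation": [0, 0, 120], "jaw": 0.06}, {"slide": [2.4, -33, 0], "rotation": [0, 0, 120], "jaw": 0.06}, {"slide": [2.4, -33, 0], "rotation": [0, 0, 120], "jaw": 0.06}, {"slide": [2.4, -33, 0], "rotation": [0, 0, 120], "jaw": 0.06}, {"slide": [2.4, -33, 0], "rotation": [0, 0, 120], "jaw": 0.06}, {"slide": [2.4, -33, 0], "rotation": [0, 0, 120], "jaw": 0.06}, {"slide": [2.4, -33, 0], "rotation": [0, 0, 120], "jaw": 0.06}, {"slide": [2.4, -33, 0], "rotation": [0, 0, 120], "jaw": 0.06}, {"slide": [2.4, -33, 0], "rotation": [0, 0, 120], "jaw": 0.06}])

```text
time: 5.75
tool_pos: [0.5618, -0.2492, 0.2459]
eef_rot: [-0.001, 0.82, 0.572, -0.0]
ft_force: [0.2, -0.5, 0.8]
grip_width: 0.0454
grip_force: 0.0
```

Run:
```python
from h import *
o,p,Rr=now();print(o["time"],p,o["qpos"])
y=np.array([0,-1.,0]);z=np.array([-.44,0,-.898]);x=np.cross(y,z);Rv=R.from_matrix(np.c_[x,y,z]);print(rel(p,Rr,[.562,-.25,.182],Rv))
```

```text
5.75 [ 0.56175838 -0.24922198  0.24592421] [-5.25041030e-01  4.79081683e-01  1.58715158e+00  1.33114642e-04
  1.07775962e+00 -1.72428294e-01]
([-0.07, 0.06, 6.39], [15.8, -22.7, 68.5])
```

Request:
carry_out(moves=[{"slide": [0, 0, 6.4], "rotation": [15.8, -22.7, 68.5], "jaw": 0.06}, {"slide": [0, 0, 6.4], "rotation": [15.8, -22.7, 68.5], "jaw": 0.06}, {"slide": [0, 0, 6.4], "rotation": [15.8, -22.7, 68.5], "jaw": 0.06}, {"slide": [0, 0, 6.4], "rotation": [15.8, -22.7, 68.5], "jaw": 0.06}, {"slide": [0, 0, 6.4], "rotation": [15.8, -22.7, 68.5], "jaw": 0.06}, {"slide": [0, 0, 6.4], "rotation": [15.8, -22.7, 68.5], "jaw": 0.06}, {"slide": [0, 0, 6.4], "rotation": [15.8, -22.7, 68.5], "jaw": 0.06}, {"slide": [0, 0, 6.4], "rotation": [15.8, -22.7, 68.5], "jaw": 0.06}, {"slide": [0, 0, 6.4], "rotation": [15.8, -22.7, 68.5], "jaw": 0.06}, {"slide": [0, 0, 6.4], "rotation": [15.8, -22.7, 68.5], "jaw": 0.06}, {"slide": [0, 0, 6.4], "rotation": [15.8, -22.7, 68.5], "jaw": 0.06}, {"slide": [0, 0, 6.4], "rotation": [15.8, -22.7, 68.5], "jaw": 0.06}, {"slide": [0, 0, 6.4], "rotation": [15.8, -22.7, 68.5], "jaw": 0.06}, {"slide": [0, 0, 6.4], "rotation": [15.8, -22.7, 68.5], "jaw": 0.06}])

```text
time: 6.92
tool_pos: [0.5618, -0.2494, 0.1829]
eef_rot: [0.0, 0.974, 0.004, -0.225]
ft_force: [0.4, 0.3, -0.6]
grip_width: 0.0453
grip_force: 0.0
```

Run:
```python
from h import *
from plant import snapshot
o,p,Rr=now();s=snapshot("wrist");np.savez("w3.npz",p=p,q=o["eef_rot"],**s);print(o["time"],p,o["qpos"])
cv2.imwrite("pics/w3.png",cv2.resize(s["color"][100:300,194:461,::-1],(800,600),interpolation=cv2.INTER_CUBIC))
```

```text
6.9167 [ 0.56184524 -0.24944887  0.18292723] [-0.45014459  0.69993077  1.41163168 -0.1960849   1.44523834  1.17770675]
```

View pics/w3.png

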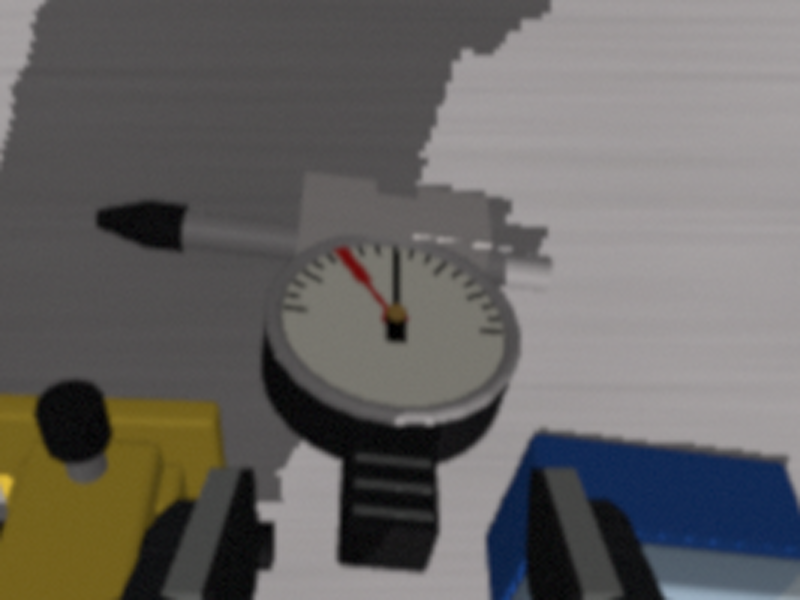

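The dial is clear: needle tip at crop (397,248), centre (396,315), red mark end (343,250). I'll compute the mark angle in the dial plane, and the holder's pose.

Run:
```python
from h import *
s=np.load("w3.npz");p=s["p"];Rr=rq(s["q"]);T=s["tool_from_camera"];k=800/267
full=lambda x,y:(194+x/k,100+y/3)
v,u=np.mgrid[:400,:640];C=Ww(s,p,Rr,u,v)
# dial face plane
yy,xx=np.mgrid[270:400:3,300:490:3];U,V=full(xx,yy);Q=C[V.astype(int),U.astype(int)].reshape(-1,3)
Q=Q[(Q[:,2]>.03)&(Q[:,2]<.1)];
for _ in range(3):
    c=Q.mean(0);n=np.linalg.svd(Q-c)[2][2];n*=np.sign(n[0]);Q=Q[abs((Q-c)@n)<.003]
print("dial",c,n,len(Q),"yaw",np.degrees(np.arctan2(n[1],n[0])))
o=Rr.apply(T[:3,3])+p
def hit(x,y,off):
    a,b=full(x,y);d=Rr.apply(T[:3,:3]@np.array([(a-s["cx"])/s["fx"],(b-s["cy"])/s["fy"],1]));return o+d*((c+n*off-o)@n)/(d@n)
nose=np.cross([0,0,1],n)
for off in(0,.002,.004):
    m,g,t=hit(343,250,off),hit(396,315,off),hit(397,248,off)
    an=lambda a:np.arctan2((a-g)@nose,-(a-g)[2])
    print(off,"centre",g,"mark",an(m),np.linalg.norm(m-g),"needle",an(t),np.linalg.norm(t-g))
# grip top cloud
m=(s["depth"]>0)&(abs(C[...,0]-.482)<.03)&(abs(C[...,1]+.25)<.03)&(C[...,2]>.1)&(C[...,2]<.14)
q=C[m];print("grip",len(q),np.percentile(q,[2,50,98],0).round(4).tolist())
t=q[q[:,2]>.128];print("top",len(t),t.min(0),t.max(0),t.mean(0), cv2.minAreaRect((t[:,:2]*1000).astype(np.float32)))
# tube
tb=(abs(C[...,0]-.48)<.04)&(abs(C[...,1]+.25)<.13)&(C[...,2]>.018)&(C[...,2]<.035)
q=C[tb];q=q[(q[:,1]>-.215)|(q[:,1]<-.285)];print("tube",len(q),np.degrees(np.arctan(np.polyfit(q[:,1],q[:,0],1)[0])),np.polyval(np.polyfit(q[:,1],q[:,0],1),-.25),q[:,1].min(),q[:,1].max())
```

```text
dial [ 0.49283473 -0.2498419   0.06653313] [ 0.98841788 -0.15167567 -0.00495815] 2718 yaw -8.72415471990209
0 centre [ 0.4927555  -0.25011188  0.05899594] mark 0.5675160955747597 0.031297210109165224 needle -0.014198375073859595 0.0305862770417008
0.002 centre [ 0.49479384 -0.2500817   0.06104416] mark 0.5675160955747592 0.030977671301777487 needle -0.014198375073859768 0.030273996731275492
0.004 centre [ 0.49683218 -0.25005151  0.06309238] mark 0.5675160955747596 0.030658132494389794 needle -0.014198375073860762 0.029961716420850243
grip 1482 [[0.4745, -0.2598, 0.1009], [0.4905, -0.2476, 0.1221], [0.4931, -0.2355, 0.1316]]
top 520 [ 0.47166995 -0.26029389  0.1280512 ] [ 0.49323878 -0.2345457   0.13198554] [ 0.48417155 -0.24747462  0.13064092] ((482.205322265625, -247.50390625), (24.007347106933594, 21.02850914001465), 82.4803466796875)
tube 839 8.811373106802137 0.48359460091274886 -0.3019222747997319 -0.15313414447450147
```

Run:
```python
from h import *
o,p,Rr=now()
print(rel(p,Rr,[.4822,-.2475,.25],down(-8.2)))
s=np.load("w3.npz");T=s["tool_from_camera"];o_=Rr.apply(T[:3,3])+p
c=np.array([.4928,-.2498,.0665]);n=np.array([.9894,-.145,0]);n/=np.linalg.norm(n);nose=np.cross([0,0,1],n)
I=s["color"].astype(int);r,g,b=I[...,0],I[...,1],I[...,2]
box=np.zeros((400,640),bool);box[178:212,295:345]=1
red=box&(r-np.maximum(g,b)>40)
v,u=np.nonzero(red);w=(r-np.maximum(g,b))[red]
def hit(u,v,off=.003):
    d=Rr.apply(np.c_[(u-s["cx"])/s["fx"],(v-s["cy"])/s["fy"],np.ones(len(u))]@T[:3,:3].T);return o_+d*(((c+n*off-o_)@n)/(d@n))[:,None]
X=hit(u,v);P2=np.c_[X@nose,-X[:,2]];G=hit(np.array([194+396/2.996]),np.array([100+315/3.]));g2=np.array([G[0]@nose,-G[0,2]])
D=P2-g2;rad=np.hypot(*D.T);m=rad>.008;a=np.arctan2(D[:,0],D[:,1])
print(len(u),"red angle mean",np.average(a[m],weights=(w*rad)[m]),np.average(a[rad>.02],weights=w[rad>.02]),rad.max())
mu=np.average(P2[m],axis=0,weights=w[m]);e=np.linalg.svd((P2[m]-mu)*np.sqrt(w[m])[:,None])[2][0];print("line dir",np.arctan2(*(e*np.sign(e[1]))))
dk=box&(I.max(2)<70);v,u=np.nonzero(dk);X=hit(u,v);P3=np.c_[X@nose,-X[:,2]]-g2;m=(np.hypot(*P3.T)<.028)&(np.hypot(*P3.T)>.005)&(abs(P3[:,0])<.006)
mu=P3[m].mean(0);e=np.linalg.svd(P3[m]-mu)[2][0];print("needle",m.sum(),np.arctan2(*(e*np.sign(e[1]))),mu)
```

```text
([-10.09, -0.26, -2.51], [-18.5, 21.4, -79.8])
77 red angle mean 0.6008137968656356 0.594878710469221 0.03263768789321955
line dir 0.5462345339996083
needle 52 0.007763209343723817 [0.00048411 0.00882833]
```

Request:
carry_out(moves=[{"slide": [-10.1, -0.25, -2.5], "rotation": [-18.5, 21.4, -79.8], "jaw": 0.4}, {"slide": [-10.1, -0.25, -2.5], "rotation": [-18.5, 21.4, -79.8], "jaw": 0.4}, {"slide": [-10.1, -0.25, -2.5], "rotation": [-18.5, 21.4, -79.8], "jaw": 0.4}, {"slide": [-10.1, -0.25, -2.5], "rotation": [-18.5, 21.4, -79.8], "jaw": 0.4}, {"slide": [-10.1, -0.25, -2.5], "rotation": [-18.5, 21.4, -79.8], "jaw": 0.4}, {"slide": [-10.1, -0.25, -2.5], "rotation": [-18.5, 21.4, -79.8], "jaw": 0.4}, {"slide": [-10.1, -0.25, -2.5], "rotation": [-18.5, 21.4, -79.8], "jaw": 0.4}, {"slide": [-10.1, -0.25, -2.5], "rotation": [-18.5, 21.4, -79.8], "jaw": 0.4}, {"slide": [-10.1, -0.25, -2.5], "rotation": [-18.5, 21.4, -79.8], "jaw": 0.4}, {"slide": [-10.1, -0.25, -2.5], "rotation": [-18.5, 21.4, -79.8], "jaw": 0.4}, {"slide": [-10.1, -0.25, -2.5], "rotation": [-18.5, 21.4, -79.8], "jaw": 0.4}, {"slide": [-10.1, -0.25, -2.5], "rotation": [-18.5, 21.4, -79.8], "jaw": 0.4}, {"slide": [-10.1, -0.25, -2.5], "rotation": [-18.5, 21.4, -79.8], "jaw": 0.4}, {"slide": [-10.1, -0.25, -2.5], "rotation": [-18.5, 21.4, -79.8], "jaw": 0.4}, {"slide": [-10.1, -0.25, -2.5], "rotation": [-18.5, 21.4, -79.8], "jaw": 0.4}])

```text
time: 8.22
tool_pos: [0.4822, -0.2475, 0.2502]
eef_rot: [0.001, 0.758, 0.653, -0.001]
ft_force: [-0.2, -1.0, 0.2]
grip_width: 0.0597
grip_force: 0.0
```

Run:
```python
from h import *
from plant import snapshot
o,p,Rr=now();s=snapshot("wrist");print(o["time"],p,o["qpos"])
v,u=np.mgrid[:400,:640];C=Ww(s,p,Rr,u,v)
t=C[(s["depth"]>0)&(abs(C[...,0]-.482)<.025)&(abs(C[...,1]+.247)<.025)&(C[...,2]>.127)&(C[...,2]<.137)]
r=cv2.minAreaRect((t[:,:2]*1000).astype(np.float32));print(len(t),r,t[:,2].mean())
print(rel(p,Rr,[r[0][0]/1000,r[0][1]/1000,.119],down(-8.2)), rel(p,Rr,[.4822,-.2475,.119],down(-8.2)))
```

```text
8.2167 [ 0.48215428 -0.24754252  0.25018365] [-0.59514654  0.37098494  1.76092883 -0.00283535  1.0085972  -0.44493537]
685 ((481.15869140625, -246.66607666015625), (23.580533981323242, 20.570682525634766), 82.38639831542969) 0.13088051140054544
([0.11, -0.11, 13.12], [-0.0, 0.2, -0.3]) ([0.04, 0.0, 13.12], [-0.0, 0.2, -0.3])
```

Request:
carry_out(force=100, moves=[{"slide": [0.1, -0.05, 4], "rotation": [0, 0, 0], "jaw": 0.4}, {"slide": [0.1, -0.05, 8], "rotation": [0, 0, 0], "jaw": 0.4}, {"slide": [0.1, -0.05, 11.5], "rotation": [0, 0, 0], "jaw": 0.4}, {"slide": [0.1, -0.05, 13.1], "rotation": [0, 0, 0], "jaw": 0.4}, {"slide": [0.1, -0.05, 13.1], "rotation": [0, 0, 0], "jaw": 0.4}, {"slide": [0.1, -0.05, 13.1], "rotation": [0, 0, 0], "jaw": -1}, {"slide": [0.1, -0.05, 13.1], "rotation": [0, 0, 0], "jaw": -1}, {"slide": [0.1, -0.05, 13.1], "rotation": [0, 0, 0], "jaw": -1}, {"slide": [0.1, -0.05, 13.1], "rotation": [0, 0, 0], "jaw": -1}, {"slide": [0.1, -0.05, 13.1], "rotation": [0, 0, 0], "jaw": -1}, {"slide": [0.1, -0.05, 13.1], "rotation": [0, 0, 0], "jaw": -1}, {"slide": [0.1, -0.05, 13.1], "rotation": [0, 0, 0], "jaw": -1}, {"slide": [0.1, -0.05, 13.1], "rotation": [0, 0, 0], "jaw": -1}])

```text
time: 9.35
tool_pos: [0.4819, -0.2469, 0.1208]
eef_rot: [0.002, 0.757, 0.654, -0.0]
ft_force: [-2.3, 1.3, 5.8]
grip_width: 0.0187
grip_force: 98.2
```

Run:
```python
from h import *
o,p,Rr=now();print(o["ft_force"],o["wrist_torque"])
print(rel(p,Rr,[.482,-.247,.31],down(-8)));print(rel(p,Rr,[.4738,.0746,.31],down(30)))
```

```text
[-2.31276052  1.27433381  5.77311214] [0.09839547 0.76335341 0.00099108]
([-0.06, 0.04, -18.92], [0.1, 0.2, -0.4])
([31.64, -5.45, -19.02], [0.0, 0.2, -38.4])
```

Request:
carry_out(moves=[{"slide": [0, 0, -1], "rotation": [0, 0, 0], "jaw": -1}, {"slide": [0, 0, -3], "rotation": [0, 0, 0], "jaw": -1}, {"slide": [0, 0, -7], "rotation": [0, 0, 0], "jaw": -1}, {"slide": [0, 0, -11], "rotation": [0, 0, 0], "jaw": -1}, {"slide": [0, 0, -15], "rotation": [0, 0, 0], "jaw": -1}, {"slide": [0, 0, -18.9], "rotation": [0, 0, 0], "jaw": -1}, {"slide": [2.5, 0, -19], "rotation": [0, 0, -4], "jaw": -1}, {"slide": [5.5, -1, -19], "rotation": [0, 0, -8], "jaw": -1}, {"slide": [9, -1.5, -19], "rotation": [0, 0, -12], "jaw": -1}, {"slide": [13, -2.2, -19], "rotation": [0, 0, -16], "jaw": -1}, {"slide": [17, -3, -19], "rotation": [0, 0, -21], "jaw": -1}, {"slide": [21, -3.6, -19], "rotation": [0, 0, -26], "jaw": -1}, {"slide": [25, -4.3, -19], "rotation": [0, 0, -31], "jaw": -1}, {"slide": [28.5, -4.9, -19], "rotation": [0, 0, -35], "jaw": -1}, {"slide": [30.6, -5.25, -19], "rotation": [0, 0, -37.5], "jaw": -1}, {"slide": [31.64, -5.45, -19], "rotation": [0, 0, -38.4], "jaw": -1}, {"slide": [31.64, -5.45, -19], "rotation": [0, 0, -38.4], "jaw": -1}, {"slide": [31.64, -5.45, -19], "rotation": [0, 0, -38.4], "jaw": -1}, {"slide": [31.64, -5.45, -19], "rotation": [0, 0, -38.4], "jaw": -1}])

```text
time: 10.93
tool_pos: [0.4739, 0.0737, 0.3088]
eef_rot: [0.001, 0.5, 0.866, -0.001]
ft_force: [-0.1, -0.1, -2.9]
grip_width: 0.0181
grip_force: 98.8
```

Run:
```python
from h import *
from plant import snapshot
o,p,Rr=now();print(o["time"],p,Rr.as_matrix().round(3).tolist(),o["ft_force"],o["wrist_torque"],o["qpos"])
im=[]
for n,(x,y) in(("scene",(260,150)),("side",(310,120))):
    s=snapshot(n);np.savez(n+"4.npz",**s);im.append(cv2.resize(s["color"][y:y+120,x:x+80,::-1],(400,600),interpolation=cv2.INTER_CUBIC))
cv2.imwrite("pics/m4.png",np.hstack(im))
print(rel(p,Rr,[.4738,.0746,p[2]],down(30)))
```

```text
10.9333 [0.47387867 0.07367878 0.30881498] [[-0.499, 0.866, 0.0], [0.866, 0.499, -0.002], [-0.002, -0.001, -1.0]] [-0.14352411 -0.06471752 -2.89663893] [ 0.01341337  0.05360915 -0.02743804] [ 0.01739235  0.21785711  1.81733521 -0.00222517  1.10602137 -0.50438792]
([0.08, 0.04, -0.0], [-0.0, 0.1, -0.0])
```

View pics/m4.png

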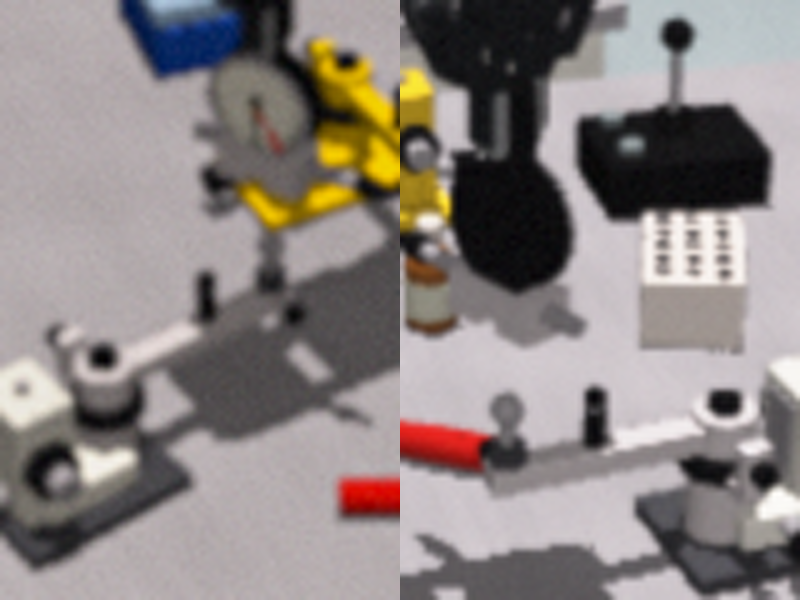

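The scene view shows the dial, with the red mark clearly visible at (265,135). The holder hangs level above the ball, and the arm is home. Now lowering gently.

Request:
carry_out(moves=[{"slide": [0.08, 0.04, 2], "rotation": [0, 0, 0], "jaw": -1}, {"slide": [0.08, 0.04, 3.5], "rotation": [0, 0, 0], "jaw": -1}, {"slide": [0.08, 0.04, 4.5], "rotation": [0, 0, 0], "jaw": -1}, {"slide": [0.08, 0.04, 4.9], "rotation": [0, 0, 0], "jaw": -1}, {"slide": [0.08, 0.04, 5.1], "rotation": [0, 0, 0], "jaw": -1}, {"slide": [0.08, 0.04, 5.3], "rotation": [0, 0, 0], "jaw": -1}, {"slide": [0.08, 0.04, 5.45], "rotation": [0, 0, 0], "jaw": -1}, {"slide": [0.08, 0.04, 5.55], "rotation": [0, 0, 0], "jaw": -1}, {"slide": [0.08, 0.04, 5.55], "rotation": [0, 0, 0], "jaw": -1}, {"slide": [0.08, 0.04, 5.55], "rotation": [0, 0, 0], "jaw": -1}, {"slide": [0.08, 0.04, 5.55], "rotation": [0, 0, 0], "jaw": -1}, {"slide": [0.08, 0.04, 5.55], "rotation": [0, 0, 0], "jaw": -1}, {"slide": [0.08, 0.04, 5.55], "rotation": [0, 0, 0], "jaw": -1}, {"slide": [0.08, 0.04, 5.55], "rotation": [0, 0, 0], "jaw": -1}])

```text
time: 12.2
tool_pos: [0.4739, 0.0754, 0.2531]
eef_rot: [0.001, 0.5, 0.866, -0.001]
ft_force: [1.0, 0.7, -1.7]
grip_width: 0.0185
grip_force: 98.9
```

Run:
```python
from h import *
from plant import snapshot,arm
F=[]
for i in range(8):
    s=snapshot("side" if i%2 else "scene");F.append(arm.get_obs()["ft_force"])
    np.savez(("side" if i%2 else "scene")+"5.npz",**s)
print(np.mean(F,0),np.std(F,0),now()[1],now()[0]["wrist_torque"])
im=[]
for n,(x,y) in(("scene",(275,165)),("side",(305,160))):
    s=np.load(n+"5.npz");im.append(cv2.resize(s["color"][y:y+60,x:x+60,::-1],(400,400),interpolation=cv2.INTER_CUBIC))
cv2.imwrite("pics/m5.png",np.hstack(im))
```

```text
[ 0.50680777  0.58974426 -1.8499913 ] [0.34221547 0.5978833  0.40139084] [0.47387769 0.0753627  0.2529904 ] [ 0.08527122 -0.11460131 -0.03885875]
```

View pics/m5.png

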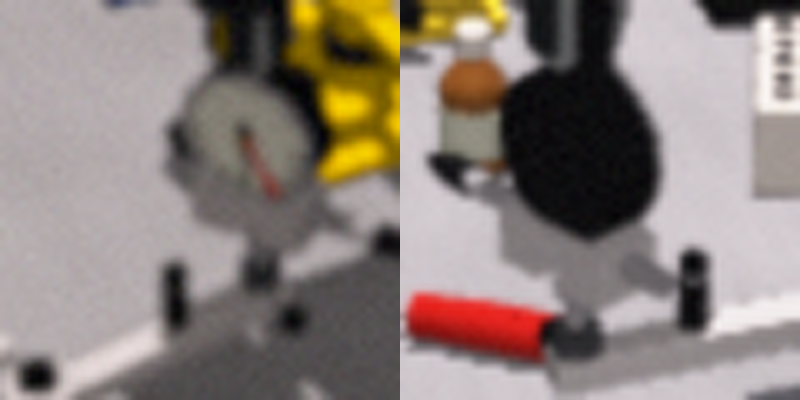

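The ball sits in the groove under the block's centre with about 1 N of contact. I rock about the ball centre (12.8 cm below the TCP), pressing 1 mm more.

Request:
carry_out(moves=[{"slide": [0, 0, 0.1], "rotation": [0, 0, 0], "jaw": -1}, {"slide": [0.67, 0, 0.12], "rotation": [0, -3, 0], "jaw": -1}, {"slide": [1.34, 0, 0.17], "rotation": [0, -6, 0], "jaw": -1}, {"slide": [2.0, 0, 0.26], "rotation": [0, -9, 0], "jaw": -1}, {"slide": [2.66, 0, 0.38], "rotation": [0, -12, 0], "jaw": -1}, {"slide": [3.31, 0, 0.54], "rotation": [0, -15, 0], "jaw": -1}, {"slide": [3.31, 0, 0.54], "rotation": [0, -15, 0], "jaw": -1}, {"slide": [3.31, 0, 0.54], "rotation": [0, -15, 0], "jaw": -1}, {"slide": [3.31, 0, 0.54], "rotation": [0, -15, 0], "jaw": -1}])

```text
time: 13.35
tool_pos: [0.4574, 0.1039, 0.2476]
eef_rot: [0.113, 0.495, 0.859, -0.066]
ft_force: [-0.5, 0.2, -1.2]
grip_width: 0.0183
grip_force: 99.1
```

```bash
cat > chk.py <<'E'
from h import *
from plant import snapshot,arm
import sys
F=[];M=[]
for i in range(6):
    s=snapshot("scene");o=arm.get_obs();F.append(o["ft_force"]);M.append(o["wrist_torque"])
np.savez("sc.npz",**s)
o,p,Rr=now();print(o["time"],p,"F",np.mean(F,0).round(2),"M",np.mean(M,0).round(3),"F tool",Rr.inv().apply(np.mean(F,0)).round(2))
z=Rr.apply([0,0,1]);print("tilt deg",np.degrees(np.arccos(-z[2])),"pivot",p+.1278*z,Rr.as_matrix().round(3).tolist(),o["qpos"],o["grip_force"])
E
python3 chk.py
```

```text
13.65 [0.45743827 0.10364136 0.2475305 ] F [-0.18  0.14 -1.96] M [0.266 0.102 0.017] F tool [ 0.71 -0.08  1.84]
tilt deg 15.068265480648822 pivot [0.47397549 0.07482534 0.12412467] [[-0.483, 0.866, 0.129], [0.836, 0.5, -0.225], [-0.26, -0.001, -0.966]] [ 0.20791335  0.26137745  1.96938268 -0.33357044  0.85626356 -0.10293643] 99.04516339302063
```

Request:
carry_out(moves=[{"slide": [0.7, 0, 0.12], "rotation": [0, -3, 0], "jaw": -1}, {"slide": [1.37, 0, 0.17], "rotation": [0, -6, 0], "jaw": -1}, {"slide": [2.03, 0, 0.26], "rotation": [0, -9, 0], "jaw": -1}, {"slide": [2.69, 0, 0.38], "rotation": [0, -12, 0], "jaw": -1}, {"slide": [3.34, 0, 0.54], "rotation": [0, -15, 0], "jaw": -1}, {"slide": [3.98, 0, 0.73], "rotation": [0, -18, 0], "jaw": -1}, {"slide": [3.98, 0, 0.73], "rotation": [0, -18, 0], "jaw": -1}, {"slide": [3.98, 0, 0.73], "rotation": [0, -18, 0], "jaw": -1}, {"slide": [3.98, 0, 0.73], "rotation": [0, -18, 0], "jaw": -1}, {"slide": [3.98, 0, 0.73], "rotation": [0, -18, 0], "jaw": -1}, {"slide": [3.98, 0, 0.73], "rotation": [0, -18, 0], "jaw": -1}, {"slide": [3.98, 0, 0.73], "rotation": [0, -18, 0], "jaw": -1}, {"slide": [3.98, 0, 0.73], "rotation": [0, -18, 0], "jaw": -1}, {"slide": [3.98, 0, 0.73], "rotation": [0, -18, 0], "jaw": -1}, {"slide": [3.98, 0, 0.73], "rotation": [0, -18, 0], "jaw": -1}, {"slide": [3.98, 0, 0.73], "rotation": [0, -18, 0], "jaw": -1}, {"slide": [3.98, 0, 0.73], "rotation": [0, -18, 0], "jaw": -1}, {"slide": [3.98, 0, 0.73], "rotation": [0, -18, 0], "jaw": -1}])

```text
time: 15.15
tool_pos: [0.439, 0.1356, 0.2301]
eef_rot: [0.246, 0.479, 0.83, -0.143]
ft_force: [1.1, -1.1, -1.0]
grip_width: 0.0182
grip_force: 99.0
```

```bash
python3 chk.py
python3 - <<'E'
from h import *
from plant import snapshot
a=np.load("sc.npz");b=snapshot("side");np.savez("sd.npz",**b)
c=lambda s,x,y:cv2.resize(s["color"][y:y+60,x:x+40,::-1],(400,600),interpolation=cv2.INTER_CUBIC)
cv2.imwrite("pics/m6.png",np.hstack([c(a,293,162),c(b,312,163)]))
E
```

```text
15.45 [0.4389645  0.13559628 0.230114  ] F [ 0.83 -0.98 -1.45] M [0.17  0.014 0.025] F tool [-0.27  0.23  1.9 ]
tilt deg 33.090229413529784 pivot [0.47382505 0.07515546 0.12304165] [[-0.42, 0.866, 0.273], [0.725, 0.501, -0.473], [-0.546, -0.001, -0.838]] [ 0.43866381  0.32373151  2.04112268 -0.77593463  0.88946222  0.451354  ] 99.06008720397949
```

View pics/m6.png

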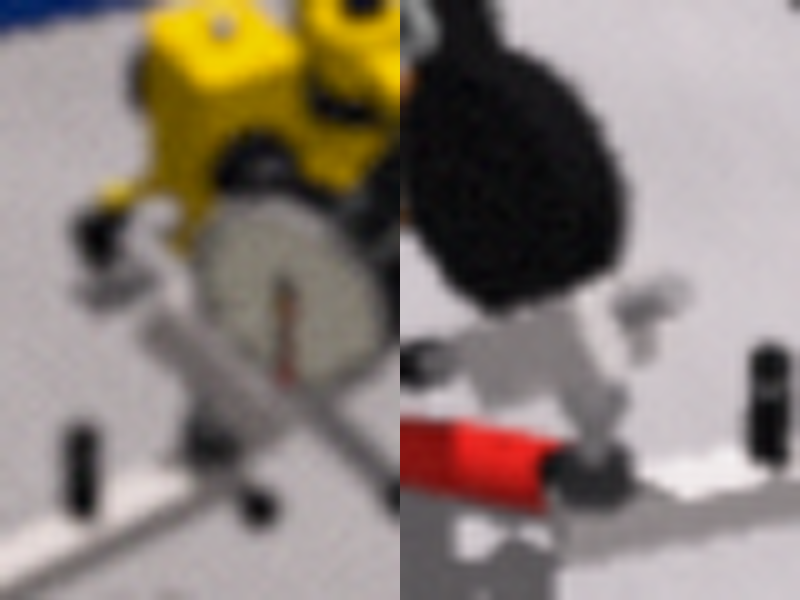

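The needle and the red mark are both vertical below the dial centre at left crop (288,290–380), so they overlap. I'll put a number on it with averaged images.

```bash
cat > ang.py <<'E'
from h import *
from plant import snapshot
I=0
for i in range(12): s=snapshot("scene");I=I+s["color"].astype(float)/12
o,p,Rr=now();z=Rr.apply([0,0,1]);n=Rr.apply([0,1,0]);T=s["world_from_camera"]
G=p+z*.0608+n*.014;cu,cv=P(s,G);up=np.array([0,0,1.])-n*n[2];up/=np.linalg.norm(up);side=np.cross(up,n)
rn=I[...,0]-np.maximum(I[...,1],I[...,2]);v,u=np.mgrid[:400,:640]
m=(np.hypot(u-cu,v-cv)<15)&(rn>18)
d=np.c_[(u[m]-s["cx"])/s["fx"],(v[m]-s["cy"])/s["fy"],np.ones(m.sum())]@T[:3,:3].T;X=T[:3,3]+d*(((G-T[:3,3])@n)/(d@n))[:,None]-G
w=rn[m];q=np.c_[X@side,-X@up];mu=np.average(q,axis=0,weights=w);e=np.linalg.svd((q-mu)*np.sqrt(w)[:,None])[2][0];e*=np.sign(e[1])
print("centre px",cu,cv,"n",m.sum(),"centroid",mu,"angle centre->centroid",np.arctan2(*mu),"line",np.arctan2(*e))
# dial centre by bright face blob (rays to same plane)
L=I.mean(2)
cv2.imwrite("pics/avg.png",cv2.resize(I[165:205,300:340,::-1].astype(np.uint8),(600,600),interpolation=cv2.INTER_CUBIC))
E
python3 ang.py
```

```text
centre px 320.9403441810263 192.5063351410042 n 31 centroid [ 0.00150426 -0.02462847] angle centre->centroid 3.0805903806228794 line -0.34039476447245853
```

View pics/avg.png

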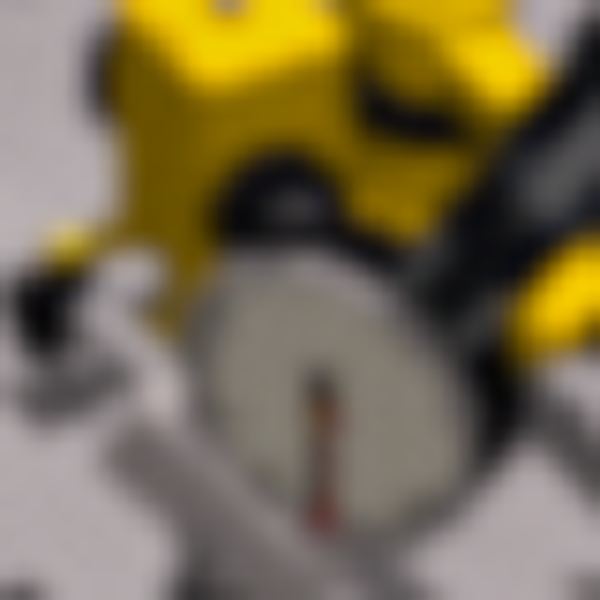

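Run:
```python
from h import *
s=np.load("w3.npz");p=s["p"];Rr=rq(s["q"]);T=s["tool_from_camera"];o_=Rr.apply(T[:3,3])+p
I=s["color"].astype(int);rn=I[...,0]-np.maximum(I[...,1],I[...,2])
# face plane: x through c, yaw -8.2
a=np.radians(-8.2);n=np.array([np.cos(a),np.sin(a),0]);nose=np.cross([0,0,1],n);c=np.array([.4928,-.2498,.0665])
def hit(u,v,off):
    u=np.atleast_1d(u);v=np.atleast_1d(v)
    d=Rr.apply(np.c_[(u-s["cx"])/s["fx"],(v-s["cy"])/s["fy"],np.ones(len(u))]@T[:3,:3].T);X=o_+d*(((c+n*off-o_)@n)/(d@n))[:,None];return np.c_[X@nose,-X[:,2]]
v,u=np.mgrid[178:212,295:345];u,v=u.ravel(),v.ravel();k=rn[v,u];L=I[v,u].max(1)
bg=np.median(L)
for off in(.001,.003):
    Q=hit(u,v,off);hub=hit(194+396/2.996,100+315/3.,off)[0]
    # needle line: weighted darkness per band below hub
    W_=np.clip(bg-25-L,0,None)*(k<25)
    D=Q-hub;m=(abs(D[:,0])<.005)&(D[:,1]>.006)&(D[:,1]<.022)
    nc=np.average(D[m],axis=0,weights=W_[m]);e=np.linalg.svd((D[m]-nc)*np.sqrt(W_[m])[:,None])[2][0];e*=np.sign(e[1])
    out=[]
    for lo,hi in((.010,.018),(.018,.026),(.026,.035)):
        r=np.hypot(*D.T);mm=(r>lo)&(r<hi)&(k>30)&(D[:,0]>.003);x=np.average(D[mm],axis=0,weights=k[mm]);out.append((mm.sum(),x.round(4).tolist(),round(float(np.arctan2(x[0]-nc[0],x[1])),3)))
    print(off,"needle",nc,np.arctan2(*e),out)
s=np.load("sc.npz");from plant import arm
o,p,Rr=now();z=Rr.apply([0,0,1]);n=Rr.apply([0,1,0]);G=p+z*.0608+n*.014
print("scene centre",P(s,G),"plumb tip",P(s,G-[0,0,.03]),"nose-dir",P(s,G+.03*np.cross([0,0,1],n)))
```

```text
0.001 needle [0.00030292 0.01379126] -0.005355935961382497 [(np.int64(17), [0.0087, 0.012], 0.612), (np.int64(32), [0.0124, 0.0181], 0.59), (np.int64(27), [0.0163, 0.0245], 0.58)]
0.003 needle [0.00029984 0.01365066] -0.005355935961383705 [(np.int64(18), [0.0087, 0.0121], 0.605), (np.int64(32), [0.0125, 0.0181], 0.592), (np.int64(26), [0.0162, 0.0244], 0.578)]
scene centre (np.float64(320.9403441810263), np.float64(192.5063351410042)) plumb tip (np.float64(320.9295099671584), np.float64(199.6496563863194)) nose-dir (np.float64(328.97778215963706), np.float64(195.27666986823738))
```

By the wrist image the mark is at about 0.57 ± 0.02 rad and the tilt is 0.577. In the scene view needle and mark agree within about 0.02–0.03 rad. I'll press slightly more for contact margin, then settle.

Request:
carry_out(moves=[{"slide": [0.04, 0, 0.06], "rotation": [0, 0, 0], "jaw": -1}, {"slide": [0.08, 0, 0.13], "rotation": [0, 0, 0], "jaw": -1}, {"slide": [0.08, 0, 0.13], "rotation": [0, 0, 0], "jaw": -1}, {"slide": [0.08, 0, 0.13], "rotation": [0, 0, 0], "jaw": -1}, {"slide": [0.08, 0, 0.13], "rotation": [0, 0, 0], "jaw": -1}, {"slide": [0.08, 0, 0.13], "rotation": [0, 0, 0], "jaw": -1}, {"slide": [0.08, 0, 0.13], "rotation": [0, 0, 0], "jaw": -1}, {"slide": [0.08, 0, 0.13], "rotation": [0, 0, 0], "jaw": -1}, {"slide": [0.08, 0, 0.13], "rotation": [0, 0, 0], "jaw": -1}, {"slide": [0.08, 0, 0.13], "rotation": [0, 0, 0], "jaw": -1}, {"slide": [0.08, 0, 0.13], "rotation": [0, 0, 0], "jaw": -1}, {"slide": [0.08, 0, 0.13], "rotation": [0, 0, 0], "jaw": -1}, {"slide": [0.08, 0, 0.13], "rotation": [0, 0, 0], "jaw": -1}, {"slide": [0.08, 0, 0.13], "rotation": [0, 0, 0], "jaw": -1}, {"slide": [0.08, 0, 0.13], "rotation": [0, 0, 0], "jaw": -1}, {"slide": [0.08, 0, 0.13], "rotation": [0, 0, 0], "jaw": -1}, {"slide": [0.08, 0, 0.13], "rotation": [0, 0, 0], "jaw": -1}, {"slide": [0.08, 0, 0.13], "rotation": [0, 0, 0], "jaw": -1}, {"slide": [0.08, 0, 0.13], "rotation": [0, 0, 0], "jaw": -1}, {"slide": [0.08, 0, 0.13], "rotation": [0, 0, 0], "jaw": -1}])

```text
time: 17.77
tool_pos: [0.439, 0.1356, 0.2286]
eef_rot: [0.246, 0.479, 0.83, -0.143]
ft_force: [1.1, 0.3, -0.4]
grip_width: 0.0183
grip_force: 99.2
```

```bash
python3 chk.py
python3 - <<'E'
from h import *
from plant import snapshot
I=0
for i in range(10): I=I+snapshot("scene")["color"].astype(float)/10
J=I[188:204,312:332];rn=J[...,0]-np.maximum(J[...,1],J[...,2]);dk=J.max(2)
for r in range(16):
    w=np.clip(rn[r,3:17]-12,0,None);d=np.clip(np.median(dk[r,3:17])-25-dk[r,3:17],0,None);x=np.arange(315,329)
    print(188+r,round((w@x)/w.sum(),2) if w.sum()>5 else '-',round(w.sum()),round((d@x)/d.sum(),2) if d.sum()>5 else '-',round(d.sum()))
E
```

```text
18.0667 [0.43897378 0.1355613  0.22857458] F [ 0.55 -0.15 -0.85] M [ 0.153 -0.014  0.039] F tool [0.12 0.4  0.94]
tilt deg 33.08811135848364 pivot [0.47383118 0.07512322 0.12149965] [[-0.42, 0.866, 0.273], [0.725, 0.501, -0.473], [-0.546, -0.001, -0.838]] [ 0.43856752  0.32616281  2.04289567 -0.77831363  0.88641092  0.45504596] 99.17866230010986
188 - 0 328.0 10
189 - 0 - 0
190 - 0 321.0 10
191 - 0 320.86 40
192 321.45 13 320.93 22
193 321.44 16 321.0 9
194 321.5 8 321.0 10
195 - 4 321.0 9
196 321.29 5 321.0 8
197 321.38 9 321.0 7
198 321.35 16 320.78 10
199 321.14 27 - 0
200 321.15 15 - 0
201 - 0 - 0
202 - 0 - 0
203 - 0 - 0
```

```bash
python3 -c "
from plant import job
print(job.close_job())"
```

```text
the job is handed in; nothing more can be done
None
```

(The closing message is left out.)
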